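# Sweep the broken plate off the board

## Task

A plate has broken over the wooden board: take the bench scraper from its stand and, with its blade, sweep all four white shards off the board's edge into the low steel tray that stands against the board. The shards are sharp, so never touch them with the gripper or arm. Then hang the scraper back in its stand, blade down and handle resting fully on top, and leave the things behind the board alone.

Things in the scene. Friction and masses are not known exactly. Their poses are not given: they have to be found in the camera images.
- board: brown wooden chopping board, fixed, 250 mm along its own x, 360 mm along its own y, 21 mm thick; origin at the centre of its underside, top surface 21 mm above it; z up. Behind the board a fixed overshelf hangs over the table: front edge at world x = 0.60 m, underside 0.46 m above the table; keep wrist and arm clear of it
- scrap_tray: low open stainless tray, fixed, 240 mm along own x, 140 mm along own y, 17 mm high with its rolled rim (below the board's top), walls and floor 3 mm; origin at the centre of its underside. A long side lies 1 mm from one 250 mm end of the board, at its +y or its -y end; the stand is at the other end
- scraper_stand: fixed steel stand: base 200x80x8 mm, two upright cheeks along own x, tops 92 mm above the origin, 10 mm slot between them (outer faces at y = -11 and 11 mm), closed by end posts (inner faces at x = -83 and 83 mm, 36 mm wide, tops 102 mm up). Origin: centre of the base's underside, under the slot's middle; z up. It stands 10 to 30 mm from the board's end that is away from the tray
- scraper: loose bench scraper, 0.19 kg: black bar handle 150 mm along own y, own z 0 to 29 mm, own x -55 to -26 mm; steel blade 150 mm wide, own z 13.5 to 15.5 mm, reaching to own x = 55 mm. Own x points from handle to blade edge, down when hung; own y runs along the stand's slot. It starts hanging in the slot, blade down, handle resting on both cheeks, its own y along the stand's own x
- scraper_grip (a point): centre of the scraper's black handle (14.5 mm below its top when it hangs, 14.5 mm above the handle's underside); axes as scraper
- scraper_edge (a point): middle of the blade's free edge, 95.5 mm from scraper_grip; axes as scraper
- shard_0: white glazed ceramic plate shard, irregular five- or six-sided flat piece, about 36 x 30 mm and 7 mm thick, loose, lying flat on the board; origin at the middle of its underside, z is its thickness; sharp
- shard_1: white glazed ceramic plate shard, irregular five- or six-sided flat piece, about 36 x 30 mm and 7 mm thick, loose, lying flat on the board; origin at the middle of its underside, z is its thickness; sharp
- shard_2: white glazed ceramic plate shard, irregular five- or six-sided flat piece, about 36 x 30 mm and 7 mm thick, loose, lying flat on the board; origin at the middle of its underside, z is its thickness; sharp
- shard_3: white glazed ceramic plate shard, irregular five- or six-sided flat piece, about 36 x 30 mm and 7 mm thick, loose, lying flat on the board; origin at the middle of its underside, z is its thickness; sharp
- salt_shaker: glass salt shaker, 45 x 43 x 86 mm, standing behind the board; origin at the centre of its underside; leave alone
- ramekin: white ramekin, 84 mm across, 42 mm high, behind the board; origin at the centre of its underside; leave alone
- pepper_mill: dark wooden pepper mill, 58 mm across, 170 mm high, behind the board; origin at the centre of its underside; leave alone

How it is judged:
On the way, in this order (a step that is already met when the one before it is completed fails the run):
1. the scraper is lifted out of its stand (z of scraper_edge in the frame of scraper_stand above 0.1 m), for 0.2 s.
2. all four shards lie in the tray (x of shard_0 in the frame of scrap_tray between -0.118 and 0.118 m and y of shard_0 in the frame of scrap_tray between -0.068 and 0.068 m and height (world z) of each of shard_0, shard_1, shard_2, shard_3 below 0.021 m and x of shard_1 in the frame of scrap_tray between -0.118 and 0.118 m and y of shard_1 in the frame of scrap_tray between -0.068 and 0.068 m and x of shard_2 in the frame of scrap_tray between -0.118 and 0.118 m and y of shard_2 in the frame of scrap_tray between -0.068 and 0.068 m and x of shard_3 in the frame of scrap_tray between -0.118 and 0.118 m and y of shard_3 in the frame of scrap_tray between -0.068 and 0.068 m), for 0.2 s.
At the end, for the whole second after the job is handed in: All four shards rest in the tray, below the board's top; the scraper rests in its stand, blade down: blade edge under 18 mm above the stand's underside and within 8 mm of the slot's middle plane, handle centre within 12 mm of it, both within 20 mm of the stand's middle along the slot (all of step 2 and x of scraper_edge in the frame of scraper_stand between -0.02 and 0.02 m and y of scraper_edge in the frame of scraper_stand between -0.008 and 0.008 m and x of scraper_grip in the frame of scraper_stand between -0.02 and 0.02 m and y of scraper_grip in the frame of scraper_stand between -0.012 and 0.012 m and z of scraper_edge in the frame of scraper_stand below 0.018 m and z of scraper_grip in the frame of scraper_stand above 0.095 m and linear speed of each of shard_0, shard_1, shard_2, shard_3, scraper below 0.02 m/s); the robot touches nothing.
It fails at once if the gripper or arm touches a shard (contact force between any of the fingers, the arm and shard_0 above 0.3 N or contact force between any of the fingers, the arm and shard_1 above 0.3 N or contact force between any of the fingers, the arm and shard_2 above 0.3 N or contact force between any of the fingers, the arm and shard_3 above 0.3 N).
It fails at once if a thing behind the board is moved more than 30 mm or knocked over (distance of any of salt_shaker, ramekin, pepper_mill from where it was at the start of the episode above 0.03 m or angle between any of salt_shaker, ramekin, pepper_mill's own z axis and vertical above 0.5 rad).
It also fails if it takes over 51 s, if anything falls off the work surface, if the arm or the gripper's body presses on something with over 40 N, if the wrist force passes 120 N, or if a joint passes its speed limit or range.

## Robot

A 6-joint arm with a two-finger parallel gripper is mounted at the origin on a cart in front of the work surface, level with it; the furniture and walls round the work are solid. World frame = base frame: x ahead of the robot, y to its left, z up, the work surface at z = 0. Lengths are in m, angles in rad, forces in N, time in s.
With the tool pointing down it reaches from about 0.3 to 0.875 m from the base axis. Payload 6.4 kg.
Tool frame: the origin (TCP) lies midway between the tips of the shut fingers; the grasp point (between the pads) lies 19 mm behind it; x points along the fingers, y is the direction in which the jaws open and shut, and the axes are right-handed (so a half turn about x gives the same grasp; the last joint's range is limited). The gripper opens to 85 mm and grips with 20 to 120 N. Pads are 22 mm wide; open, the fingers measure 114 mm over their backs; the gripper's body (76 mm by 85 mm) begins 54 mm behind the grasp point. The pads swing forward as they close: fully open they stand 13 mm farther back than shut.
Start: joints at [1.083, 0.181, 1.607, -0, 1.354, -0.206], TCP at [0.16, 0.552, 0.231] pointing down, gripper open.
Joint ranges: [-2.99, 2.99], [-0.89, 2.07], [0.3, 2.58], [-1.14, 4.28], [0, 2.63], [-3.12, 3.12]. Speed limits (rad/s): [2.57, 2.57, 3.01, 3.14, 3.14, 3.14].

## Interface

Orientations are given as a unit quaternion [w, x, y, z].
In Python, from bench import ctrl gives the robot as it stands.
- The arm moves only by the tool step_arm, never from a script. Its argument "motion" is a list of rows, each a list of 7 numbers: the shift along the tool's x, y, z in mm, then the turn, a rotation vector about the tool's x, y, z in degrees, then the closure in counts, from 0 (fully open) to 255 (shut). In form: [[tx, ty, tz, rx, ry, rz, hand], ...]. A call has 1 to 10 rows; each row is the pose to reach, as a shift and turn from the pose commanded when the call began, along the tool's axes at that moment; what a row does not reach only later rows make up. A row lasts 1/8 s, in which the tool goes at most 62.5 mm and 10.7 degrees, less where a joint would pass 70% of its speed; a pose out of reach is approached as far as the arm can. A call with a gripper value outside its range is refused whole. The fingers move at their own pace and stop on an object; the grip force is fixed at half the most. Time passes only in rows, so rows that repeat a pose let the fingers close. It gives the time, the measured TCP pose, the force and the opening at its end, in the units of the state.
- ctrl.get_obs(): the state, without advancing time (a new reading comes with each control period).
- ctrl.camera(name): name is "side" or "top"; returns (picture, depth): 384x512x3 uint8, red, green, blue; 384x512 float32, m along the optical axis (not along the pixel's ray), 0 where there is no reading.
- ctrl.camera_info(name): a dict with "fx", "fy", "cx", "cy" (pixels), "dist_coeffs" ([k1, k2, p1, p2, k3] as OpenCV has them; the pictures are not rectified), "T" (4x4, takes a point from camera to world coordinates). Camera axes: x right, y down, z forward; pixel columns grow to the right and rows downward; lengths in m; the calibration is good to about 2 mm. A picture is of the moment at which its call begins. camera_info takes no time and is no camera call.
- ctrl.hand_in(): hands the job in, once; it reports no verdict.
The state is a dict: "time_s": time; "q": joint angles; "dq": joint speeds; "joint_efforts": joint torques, N m; "eef_pos": TCP position; "eef_rot": TCP orientation; "wrist_force": force on the tool from outside, world axes, zero at the start; "torque": the same for the moment, N m; "opening": opening from 0.0 (shut) to 1.0 (fully open).
Only numpy, scipy, OpenCV 4.12 (cv2) and the standard library are available. Lean on these libraries where they do the work, as an engineer would, in place of code of your own. Each camera call takes 0.05 s, during which the arm holds its last target. There are 200 camera calls.

## Working session

There is one attempt and no reset: what is moved stays moved. The work goes in short steps, Python scripts to look and compute and a tool call to move; the robot and the scene stay as the last step left them, time stands still between calls to the robot, and variables do not carry over. Pictures are saved under pics/ and viewed, about 8 in all and at most 12, crops included, and the job is handed in when it is done.

Besides the shell and the picture viewer there is one more tool, called after "Call:" by a JSON object that holds its "op" and its "data", one argument or row to a line. step_arm: Moves the arm, as the interface text tells. Its arguments: {"type":"object","properties":{"motion":{"type":"array","items":{"type":"array","items":{"type":"number"}}}},"required":["motion"]}

```bash
ls; mkdir -p pics; python3 - <<'E'
from bench import ctrl
import cv2,numpy as np
o=ctrl.get_obs();print({k:np.round(v,3) for k,v in o.items()})
for n in("top","side"):
    p,d=ctrl.camera(n);i=ctrl.camera_info(n);np.savez(f"{n}0.npz",p=p,d=d,**{k:np.array(v) for k,v in i.items()})
    cv2.imwrite(f"pics/{n}0.png",cv2.cvtColor(p,cv2.COLOR_RGB2BGR));print(n,{k:np.round(v,3).tolist() for k,v in i.items()})
E
```

```text
pics
{'time_s': np.float64(0.0), 'q': array([ 1.083,  0.181,  1.608, -0.   ,  1.354, -0.206]), 'dq': array([-0.001,  0.001,  0.   ,  0.   ,  0.   , -0.001]), 'joint_efforts': array([ 2.0000e-03, -4.4487e+01, -3.5134e+01, -0.0000e+00,  9.0000e-03,
       -0.0000e+00]), 'eef_pos': array([0.16 , 0.552, 0.23 ]), 'eef_rot': array([ 0.7  ,  0.099,  0.7  , -0.1  ]), 'wrist_force': array([ 0.324,  0.452, -0.395]), 'torque': array([ 0.008, -0.029, -0.034]), 'opening': np.float64(1.003)}
top {'fx': 352.647, 'fy': 352.647, 'cx': 250.799, 'cy': 192.276, 'dist_coeffs': [-0.052, 0.0, 0.0, 0.0, 0.0], 'T': [[-0.022, -0.991, 0.129, 0.458], [-0.999, 0.026, 0.035, 0.013], [-0.038, -0.128, -0.991, 0.948], [0.0, 0.0, 0.0, 1.0]]}
side {'fx': 462.631, 'fy': 462.631, 'cx': 254.384, 'cy': 195.333, 'dist_coeffs': [-0.018, 0.0, 0.0, 0.0, 0.0], 'T': [[0.99, -0.099, 0.101, 0.446], [-0.141, -0.627, 0.766, -0.902], [-0.013, -0.773, -0.635, 0.853], [0.0, 0.0, 0.0, 1.0]]}
```

View pics/top0.png

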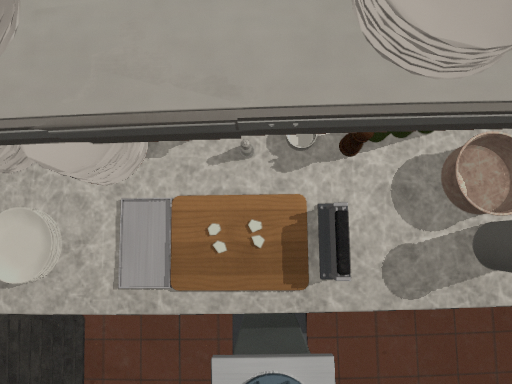

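View pics/side0.png

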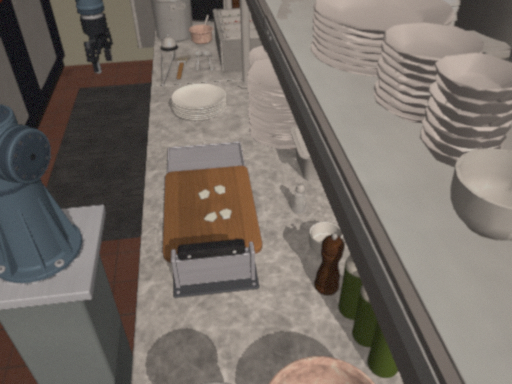

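Top view: board spans about (171–308, 194–291). The tray is left of it (world +y, 120–171). The stand with its black handle is on the right (handle about (343, 241)). The four shards are at (214,230), (220,247), (255,226) and (258,241). The shelf edge is along row 125.

```bash
cat > h.py <<'E'
import cv2,numpy as np
from bench import ctrl
def cloud(d,i):
    K=np.array([[i['fx'],0,i['cx']],[0,i['fy'],i['cy']],[0,0,1]],float)
    v,u=np.mgrid[:384,:512]
    r=cv2.undistortPoints(np.stack([u,v],-1).reshape(-1,1,2).astype(float),K,np.array(i['dist_coeffs'],float)).reshape(384,512,2)
    P=np.dstack([r[...,0]*d,r[...,1]*d,d]);T=np.array(i['T']);return P@T[:3,:3].T+T[:3,3]
def rect(pts):
    (c,s,a)=cv2.minAreaRect((pts[:,:2]*1000).astype(np.float32));return np.round(c,1),np.round(s,1),round(a,2)
def seg(n,p,P,lo=0.015):
    hsv=cv2.cvtColor(p,cv2.COLOR_RGB2HSV).astype(int)
    return hsv
def shards(p,P,reg):
    hsv=cv2.cvtColor(p,cv2.COLOR_RGB2HSV)
    m=((hsv[...,1]<60)&(hsv[...,2]>150)&reg).astype(np.uint8)
    n,l,s,c=cv2.connectedComponentsWithStats(m)
    return [(s[k,4],np.round(c[k]),np.round(np.median(P[l==k],0)*1000,1),np.round(np.ptp(P[l==k],axis=0)*1000)) for k in range(1,n) if s[k,4]>15]
E
python3 - <<'E'
from h import *
for n in("top","side"):
    i=np.load(n+"0.npz");p=i['p'];P=cloud(i['d'],i);hsv=cv2.cvtColor(p,cv2.COLOR_RGB2HSV)
    x,y,z=P[...,0],P[...,1],P[...,2]
    br=(hsv[...,0]<20)&(hsv[...,1]>100)&(abs(z-.021)<.012)&(x>.2)&(x<.6)&(abs(y)<.3)
    br=cv2.morphologyEx(br.astype(np.uint8),cv2.MORPH_OPEN,np.ones((5,5)))>0
    print(n,"board",rect(P[br]),np.median(z[br]))
    hd=(z>.085)&(z<.14)&(x>.2)&(x<.56)&(y<-.15)&(y>-.35)&(hsv[...,2]<60)
    print("handle",rect(P[hd]),hd.sum(),np.percentile(z[hd],[5,50,95]),np.median(P[hd],0))
    hh=hd&(z>np.percentile(z[hd],50)-.003);print("handle top",rect(P[hh]),hh.sum())
    st=(z>.05)&(z<.13)&(x>.2)&(x<.56)&(y<-.15)&(y>-.35);print("stand upper",rect(P[st]),np.percentile(z[st],[5,50,95]))
    reg=(x>.2)&(x<.55)&(y>-.15)&(y<.2)&(z>.01)&(z<.05)
    for s in shards(p,P,reg):print(s)
    tr=(z<.022)&(z>-.005)&(x>.28)&(x<.55)&(y>.18)&(y<.38)&(hsv[...,1]<40)
    print('floor z',np.median(z[tr]))
i=np.load("top0.npz");P=cloud(i['d'],i)
for (u,v) in [(120,199),(170,199),(120,288),(169,288),(335,206),(349,206),(336,278),(349,278),(327,240),(343,240),(145,240),(146,205)]:print((u,v),np.round(P[v,u]*1000))
E
python3 -c "
import cv2
a=cv2.imread('pics/top0.png')[180:310,100:370];cv2.imwrite('pics/top0c.png',cv2.resize(a,None,fx=2.9,fy=2.9,interpolation=2))"
```

```text
top board (array([449.9,  81.4]), array([360.1, 246.9]), 89.27) 0.01969558139251726
handle (array([ 445.1, -168.6]), array([ 27.4, 150.1]), 88.93) 832 [0.10486211 0.11952076 0.12207454] [ 0.44349945 -0.16662474  0.11952076]
handle top (array([ 443. , -168.8]), array([ 26.3, 145.4]), 89.24) 692
stand upper (array([ 446.1, -169.2]), array([ 34.8, 183. ]), 89.32) [0.05971249 0.11829433 0.12183363]
(np.int32(110), array([255., 225.]), array([490.8,  37.3,  27. ]), array([29., 31., 11.]))
(np.int32(104), array([214., 229.]), array([483.2, 143.5,  27.7]), array([26., 29., 11.]))
(np.int32(96), array([258., 240.]), array([452.1,  29.2,  26.9]), array([31., 28., 13.]))
(np.int32(103), array([220., 246.]), array([438.7, 130.3,  27.2]), array([28., 31., 14.]))
floor z 0.0018973388356001708
side board (array([447.7,  77.4]), array([359.4, 247.8]), 89.51) 0.019804174449453982
handle (array([ 441.9, -174.9]), array([ 31.1, 146. ]), 89.39) 916 [0.10214357 0.11866101 0.12194846] [ 0.44035546 -0.18324451  0.11866101]
handle top (array([ 442.1, -174.5]), array([ 30.4, 144.6]), 89.17) 621
stand upper (array([ 444.5, -175.1]), array([ 38. , 185.8]), 89.49) [0.05450412 0.09703365 0.12119368]
(np.int32(68), array([220., 189.]), array([482.1, 137.6,  27.2]), array([27., 44., 12.]))
(np.int32(66), array([204., 194.]), array([436.4, 123.2,  27. ]), array([26., 43., 13.]))
(np.int32(82), array([225., 213.]), array([489.3,  33.7,  26.8]), array([28., 42., 10.]))
(np.int32(74), array([211., 217.]), array([449.5,  24.3,  26.6]), array([30., 37., 13.]))
floor z 0.0018534331195844689
(120, 199) [571. 408.   1.]
(170, 199) [568. 267.   2.]
(120, 288) [333. 397.  16.]
(169, 288) [331. 266.  11.]
(335, 206) [ 529. -159.   97.]
(349, 206) [ 537. -216.    1.]
(336, 278) [ 360. -153.  101.]
(349, 278) [ 359. -183.  100.]
(327, 240) [ 448. -152.    8.]
(343, 240) [ 448. -169.  123.]
(145, 240) [458. 334.   4.]
(146, 205) [553. 334.   2.]
```

View pics/top0c.png

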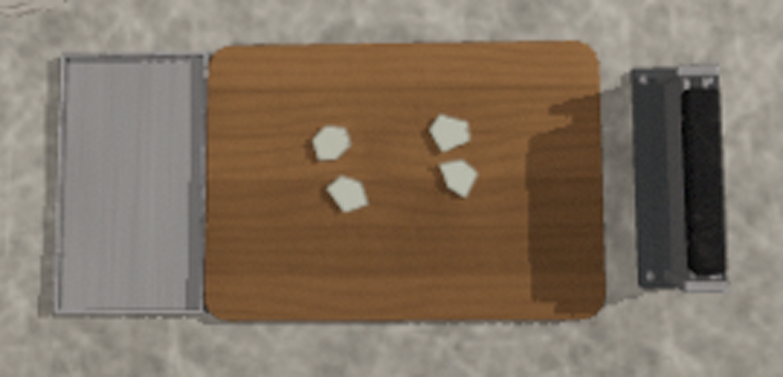

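Both cameras agree to about 5 mm. The handle lies along world x, centred near (0.443, −0.172), with its top at about 0.121. All four shards fit in one 150 mm pass along +y, so I'll grasp the handle from above.

```bash
cat > mv.py <<'E'
import sys,numpy as np
from scipy.spatial.transform import Rotation as R
from bench import ctrl
# usage: mv.py x y z(mm) yaw_deg ; prints shift/turn in tool axes to a tool-down pose with jaw axis at yaw+90
o=ctrl.get_obs();q=o['eef_rot'];r=R.from_quat([*q[1:],q[0]])
print('t',o['time_s'],'tcp',np.round(o['eef_pos']*1000,1),'F',np.round(o['wrist_force'],1),'tau',np.round(o['torque'],2),'op',round(float(o['opening']),3));print(np.round(r.as_matrix(),4).tolist())
if len(sys.argv)>1:
    x,y,z,w=map(float,sys.argv[1:5])
    t=r.inv().apply(np.array([x,y,z])-o['eef_pos']*1000)
    for s in(1,-1):
        yy=np.array([-np.sin(np.radians(w)),np.cos(np.radians(w)),0])*s;xx=np.array([0,0,-1.])
        g=R.from_matrix(np.c_[xx,yy,np.cross(xx,yy)]);print(s,'shift',np.round(t,1),'turn',np.round((r.inv()*g).as_rotvec(degrees=True),2),'norm',np.linalg.norm(t))
E
python3 mv.py 443 -172 200 -0.7
```

```text
t 0.1 tcp [159.7 551.9 230.5] F [ 0.1 -0.8  0.7] tau [-0.01  0.03  0.05] op 1.001
[[-0.0008, 0.2781, 0.9605], [-0.0014, 0.9605, -0.2781], [-1.0, -0.0016, -0.0003]]
1 shift [  31.3 -616.5  473.5] turn [-15.45  -0.03   0.09] norm 777.9661536138531
-1 shift [  31.3 -616.5  473.5] turn [1.6455e+02 1.2000e-01 4.0000e-02] norm 777.9661536138531
```

Call:
{"op": "step_arm", "data": {
  "motion": [
    [31,-616.5,473.5,-15.5,0,0,0],
    [31,-616.5,473.5,-15.5,0,0,0],
    [31,-616.5,473.5,-15.5,0,0,0],
    [31,-616.5,473.5,-15.5,0,0,0],
    [31,-616.5,473.5,-15.5,0,0,0],
    [31,-616.5,473.5,-15.5,0,0,0],
    [31,-616.5,473.5,-15.5,0,0,0],
    [31,-616.5,473.5,-15.5,0,0,0],
    [31,-616.5,473.5,-15.5,0,0,0],
    [31,-616.5,473.5,-15.5,0,0,0]
  ]
}}

```text
time_s: 1.35
eef_pos: [0.3875, -0.0305, 0.2064]
eef_rot: [0.707, 0.004, 0.707, -0.004]
wrist_force: [0.8, 0.1, 0.5]
opening: 0.999
```

```bash
python3 mv.py 443 -172 160 -0.7
```

```text
t 1.35 tcp [387.5 -30.5 206.4] F [0.8 0.1 0.5] tau [ 0.04 -0.03  0.04] op 0.999
[[0.0009, 0.012, 0.9999], [-0.0, 0.9999, -0.012], [-1.0, -0.0, 0.0009]]
1 shift [  46.5 -140.8   57.1] turn [0.01 0.05 0.  ] norm 158.9244686765857
-1 shift [  46.5 -140.8   57.1] turn [-1.7999e+02 -0.0000e+00  8.0000e-02] norm 158.9244686765857
```

Call:
{"op": "step_arm", "data": {
  "motion": [
    [40,-140,57,0,0,0,0],
    [40,-140,57,0,0,0,0],
    [40,-140,57,0,0,0,0],
    [40,-140,57,0,0,0,0],
    [40,-140,57,0,0,0,0]
  ]
}}

```text
time_s: 1.98
eef_pos: [0.4422, -0.1682, 0.1661]
eef_rot: [0.707, 0.004, 0.707, -0.004]
wrist_force: [0.3, 0.3, 0.1]
opening: 1.003
```

```bash
python3 mv.py 443 -172 86 -0.7; python3 - <<'E'
from h import *
a=[]
for n in("top","side"):
    p,d=ctrl.camera(n);P=cloud(d,ctrl.camera_info(n));np.savez(n+"1.npz",p=p,d=d)
    a.append(cv2.cvtColor(p,cv2.COLOR_RGB2BGR))
b=np.hstack([cv2.resize(a[0][170:310,280:420],(400,400)),cv2.resize(a[1][150:310,130:290],(400,400))]);cv2.imwrite("pics/hover.png",b)
E
```

```text
t 1.975 tcp [ 442.2 -168.2  166.1] F [0.3 0.3 0.1] tau [-0.03 -0.06  0.01] op 1.003
[[-0.001, 0.0113, 0.9999], [0.001, 0.9999, -0.0113], [-1.0, 0.001, -0.001]]
1 shift [80.1 -3.9  1. ] turn [ 0.05 -0.06 -0.06] norm 80.1831234267415
-1 shift [80.1 -3.9  1. ] turn [-1.7995e+02  9.0000e-02 -9.0000e-02] norm 80.1831234267415
```

View pics/hover.png

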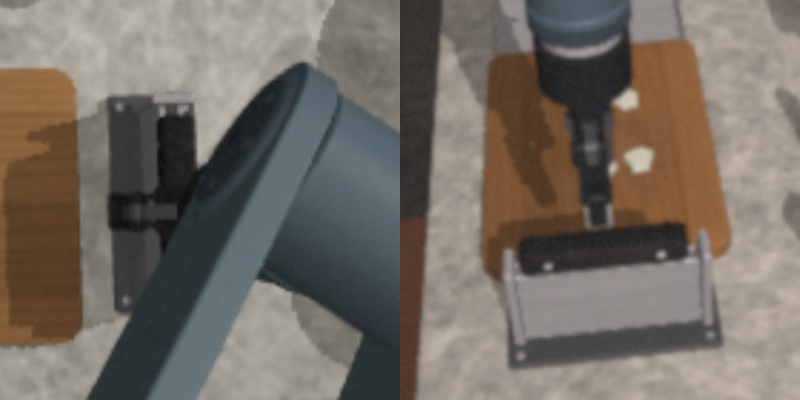

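Hover view: the left panel shows the fingers straddling the handle and the right panel shows them centred along its length (gripper at column 600, handle at 604). Descending.

Call:
{"op": "step_arm", "data": {
  "motion": [
    [40,-3,1,0,0,0,0],
    [70,-3,1,0,0,0,0],
    [80,-3,1,0,0,0,0],
    [80,-3,1,0,0,0,0]
  ]
}}

```text
time_s: 2.58
eef_pos: [0.4436, -0.1714, 0.0866]
eef_rot: [0.707, 0.004, 0.707, -0.004]
wrist_force: [-0.8, 0.4, 1.2]
opening: 0.999
```

Call:
{"op": "step_arm", "data": {
  "motion": [
    [0,0,0,0,0,0,60],
    [0,0,0,0,0,0,110],
    [0,0,0,0,0,0,255],
    [0,0,0,0,0,0,255],
    [0,0,0,0,0,0,255],
    [0,0,0,0,0,0,255],
    [0,0,0,0,0,0,255],
    [0,0,0,0,0,0,255]
  ]
}}

```text
time_s: 3.58
eef_pos: [0.4441, -0.1724, 0.0872]
eef_rot: [0.707, 0.004, 0.707, -0.004]
wrist_force: [0.1, 0.7, 6.4]
opening: 0.328
```

```bash
python3 mv.py 443 -172 86 -0.7
```

```text
t 3.575 tcp [ 444.1 -172.4   87.2] F [0.1 0.7 6.4] tau [ 0.13  0.18 -0.02] op 0.328
[[0.001, 0.0113, 0.9999], [-0.0007, 0.9999, -0.0113], [-1.0, -0.0007, 0.0011]]
1 shift [ 1.2  0.4 -1.2] turn [0.05 0.06 0.04] norm 1.7165624536437045
-1 shift [ 1.2  0.4 -1.2] turn [-1.7995e+02 -6.0000e-02  9.0000e-02] norm 1.7165624536437045
```

Call:
{"op": "step_arm", "data": {
  "motion": [
    [-20,0,0,0,0,0,255],
    [-60,0,0,0,0,0,255],
    [-110,0,0,0,0,0,255],
    [-120,0,0,0,0,0,255],
    [-120,0,0,0,0,0,255],
    [-120,0,0,0,0,0,255],
    [-120,0,0,0,0,0,255]
  ]
}}

```text
time_s: 4.45
eef_pos: [0.4428, -0.1714, 0.2047]
eef_rot: [0.706, 0.005, 0.708, -0.003]
wrist_force: [0.8, -0.1, -1.8]
opening: 0.325
```

```bash
python3 mv.py 462 -35 140 -0.7;python3 - <<'E'
from h import *
a=[]
for n in("top","side"):
    p,d=ctrl.camera(n);a.append(cv2.cvtColor(p,cv2.COLOR_RGB2BGR))
b=np.hstack([cv2.resize(a[0][170:310,240:380],(400,400)),cv2.resize(a[1][140:310,130:300],(400,400))]);cv2.imwrite("pics/lift.png",b)
E
```

```text
t 4.45 tcp [ 442.8 -171.4  204.7] F [ 0.8 -0.1 -1.8] tau [ 0.02  0.03 -0.03] op 0.325
[[-0.0027, 0.0114, 0.9999], [0.0019, 0.9999, -0.0114], [-1.0, 0.0019, -0.0027]]
1 shift [ 64.9 136.5  17.9] turn [ 0.05 -0.16 -0.11] norm 152.19882771477947
-1 shift [ 64.9 136.5  17.9] turn [-1.7995e+02  1.7000e-01 -2.4000e-01] norm 152.19882771477947
```

View pics/lift.png

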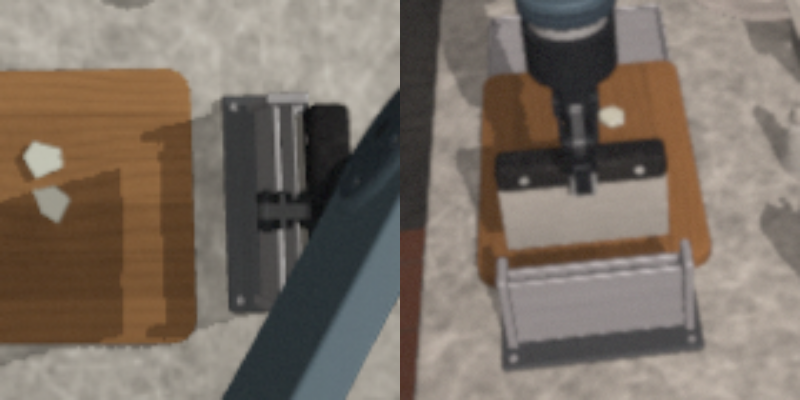

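The scraper is held square, blade level, and the slot is empty. Next, move over the board behind the shards.

Call:
{"op": "step_arm", "data": {
  "motion": [
    [0,60,10,0,0,0,255],
    [0,115,20,0,0,0,255],
    [0,139,22,0,0,0,255],
    [30,139,22,0,0,0,255],
    [70,139,22,0,0,0,255],
    [90,139,22,0,0,0,255],
    [90,139,22,0,0,0,255],
    [90,139,22,0,0,0,255]
  ]
}}

```text
time_s: 5.55
eef_pos: [0.4678, -0.0335, 0.1171]
eef_rot: [0.707, 0.004, 0.707, -0.004]
wrist_force: [0.3, -0.6, -1.5]
opening: 0.33
```

```bash
python3 mv.py 463 -35 99 -0.7;python3 - <<'E'
from h import *
p,d=ctrl.camera("side");P=cloud(d,ctrl.camera_info("side"))
hsv=cv2.cvtColor(p,cv2.COLOR_RGB2HSV);x,y,z=np.moveaxis(P,2,0)
bl=(y<-.02)&(y>-.055)&(z>.024)&(z<.09)&(x>.35)&(x<.57)&(hsv[...,1]<70)
print(bl.sum(),np.percentile(P[bl]*1000,[1,50,99],axis=0).round(1))
cv2.imwrite("pics/low.png",cv2.resize(cv2.cvtColor(p,cv2.COLOR_RGB2BGR)[140:270,140:290],(600,520)))
E
```

```text
t 5.55 tcp [467.8 -33.5 117.1] F [ 0.3 -0.6 -1.5] tau [-0.01 -0.02  0.04] op 0.33
[[0.0009, 0.0113, 0.9999], [-0.0003, 0.9999, -0.0113], [-1.0, -0.0003, 0.0009]]
1 shift [18.1 -1.6 -4.8] turn [0.05 0.05 0.02] norm 18.816540800695027
-1 shift [18.1 -1.6 -4.8] turn [-1.7995e+02 -3.0000e-02  8.0000e-02] norm 18.816540800695027
839 [[392.7 -39.4  41.6]
 [464.9 -35.6  66.5]
 [539.4 -31.8  89.6]]
```

View pics/low.png

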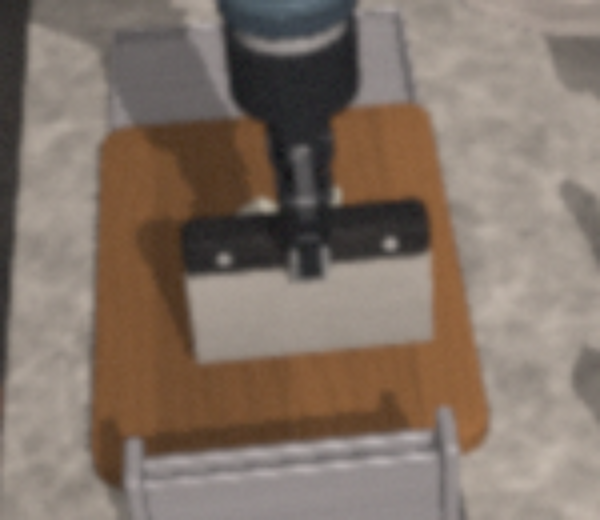

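The blade is level and behind the shards, with its edge about 41 mm up as predicted. Lowering to about 2 mm above the board and sweeping.

Call:
{"op": "step_arm", "data": {
  "motion": [
    [10,0,-4,0,0,0,255],
    [18,0,-4,0,0,0,255],
    [18,0,-4,0,0,0,255],
    [18,10,-4,0,0,0,255],
    [18,22,-4,0,0,0,255],
    [18,34,-4,0,0,0,255],
    [18,46,-4,0,0,0,255],
    [18,58,-4,0,0,0,255],
    [18,70,-4,0,0,0,255],
    [18,70,-4,0,0,0,255]
  ]
}}

```text
time_s: 6.85
eef_pos: [0.4639, 0.0377, 0.0984]
eef_rot: [0.707, 0.004, 0.707, -0.003]
wrist_force: [-0.1, -0.5, -0.7]
opening: 0.327
```

Call:
{"op": "step_arm", "data": {
  "motion": [
    [0,12,0,0,0,0,255],
    [0,24,0,0,0,0,255],
    [0,36,0,0,0,0,255],
    [0,48,0,0,0,0,255],
    [0,60,0,0,0,0,255],
    [0,72,0,0,0,0,255],
    [0,84,0,0,0,0,255],
    [0,96,0,0,0,0,255],
    [0,108,0,0,0,0,255],
    [0,108,0,0,0,0,255]
  ]
}}

```text
time_s: 8.1
eef_pos: [0.4651, 0.1457, 0.0984]
eef_rot: [0.707, 0.004, 0.707, -0.003]
wrist_force: [0.6, 0.1, -0.5]
opening: 0.328
```

```bash
python3 mv.py 463 258 99 -0.7;python3 - <<'E'
from h import *
a=[]
for n in("top","side"):
    p,d=ctrl.camera(n);P=cloud(d,ctrl.camera_info(n));a.append(cv2.cvtColor(p,cv2.COLOR_RGB2BGR));x,y,z=np.moveaxis(P,2,0)
    for s in shards(p,P,(x>.3)&(x<.58)&(y>-.1)&(y<.41)&(z<.04)):print(n,s)
b=np.hstack([cv2.resize(a[0][170:310,110:250],(400,400)),cv2.resize(a[1][130:270,130:270],(400,400))]);cv2.imwrite("pics/sweep1.png",b)
E
```

```text
t 8.1 tcp [465.1 145.7  98.4] F [ 0.6  0.1 -0.5] tau [-0.02 -0.    0.01] op 0.328
[[-0.0001, 0.01, 1.0], [0.0002, 1.0, -0.01], [-1.0, 0.0002, -0.0001]]
1 shift [ -0.6 112.3  -3.2] turn [ 0.13 -0.01 -0.01] norm 112.33716557667547
-1 shift [ -0.6 112.3  -3.2] turn [-1.7987e+02  2.0000e-02 -1.0000e-02] norm 112.33716557667547
top (np.int32(67), array([291., 193.]), array([577. , -65.4,  -0.9]), array([16., 80.,  6.]))
top (np.int32(143), array([148., 197.]), array([5.767e+02, 3.284e+02, 1.000e-01]), array([ 48., 165.,  26.]))
top (np.int32(289), array([173., 295.]), array([311.1, 258. ,  -0.4]), array([ 27., 111.,   9.]))
top (np.int32(395), array([262., 295.]), array([307.3,  14.8,  -0.7]), array([ 18., 207.,   9.]))
side (np.int32(50), array([244., 156.]), array([576.7, 329.3,   0.7]), array([ 10., 134.,  23.]))
side (np.int32(22), array([160., 154.]), array([ 3.056e+02,  3.872e+02, -2.000e-01]), array([14., 39.,  5.]))
side (np.int32(18), array([162., 162.]), array([3.157e+02, 3.386e+02, 2.000e-01]), array([19., 23.,  9.]))
side (np.int32(174), array([160., 186.]), array([ 3.088e+02,  2.137e+02, -3.000e-01]), array([ 23., 186.,  11.]))
side (np.int32(102), array([222., 186.]), array([494.1, 143.1,  34.7]), array([98.,  9., 14.]))
side (np.int32(221), array([158., 233.]), array([306.5,   7.7,  -0.5]), array([ 16., 199.,  10.]))
side (np.int32(24), array([258., 219.]), array([577.8,  23.8,  -0.8]), array([ 5., 54.,  6.]))
side (np.int32(69), array([263., 244.]), array([576.3, -79. ,  -0.6]), array([17., 84.,  9.]))
```

View pics/sweep1.png

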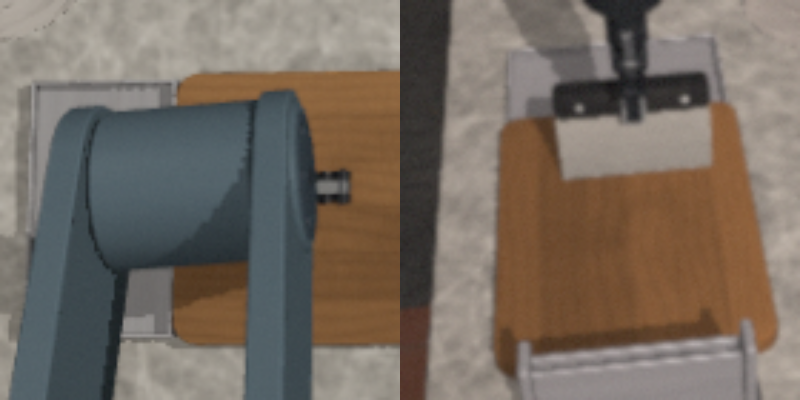

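No shard is left behind the blade. Continuing over the board's end (y≈0.26).

Call:
{"op": "step_arm", "data": {
  "motion": [
    [0,11,-1,0,0,0,255],
    [0,22,-1,0,0,0,255],
    [0,33,-2,0,0,0,255],
    [0,43,-2,0,0,0,255],
    [0,53,-2,0,0,0,255],
    [0,63,-3,0,0,0,255],
    [0,72,-3,0,0,0,255],
    [0,80,-3,0,0,0,255],
    [0,87,-3,0,0,0,255],
    [0,94,-3,0,0,0,255]
  ]
}}

```text
time_s: 9.45
eef_pos: [0.4633, 0.2392, 0.0984]
eef_rot: [0.707, 0.004, 0.707, -0.004]
wrist_force: [-0.1, -0.1, -1.6]
opening: 0.331
```

Call:
{"op": "step_arm", "data": {
  "motion": [
    [0,7,0,0,0,0,255],
    [0,14,0,0,0,0,255],
    [0,21,0,0,0,0,255],
    [0,28,0,0,0,0,255],
    [0,35,0,0,0,0,255],
    [0,42,0,0,0,0,255],
    [0,49,0,0,0,0,255],
    [0,55,0,0,0,0,255],
    [0,55,0,0,0,0,255]
  ]
}}

```text
time_s: 10.58
eef_pos: [0.4638, 0.2942, 0.0984]
eef_rot: [0.707, 0.004, 0.707, -0.004]
wrist_force: [-0.4, -0.5, -1.5]
opening: 0.329
```

```bash
python3 mv.py;python3 - <<'E'
from h import *
a=[]
for n in("top","side"):
    p,d=ctrl.camera(n);a.append(cv2.cvtColor(p,cv2.COLOR_RGB2BGR))
b=np.hstack([cv2.resize(a[0][170:310,90:230],(400,400)),cv2.resize(a[1][130:270,130:270],(400,400))]);cv2.imwrite("pics/sweep2.png",b)
E
```

```text
t 10.575 tcp [463.8 294.2  98.4] F [-0.4 -0.5 -1.5] tau [-0.01 -0.01 -0.02] op 0.329
[[0.0, 0.0107, 0.9999], [0.0001, 0.9999, -0.0107], [-1.0, 0.0001, 0.0]]
```

View pics/sweep2.png

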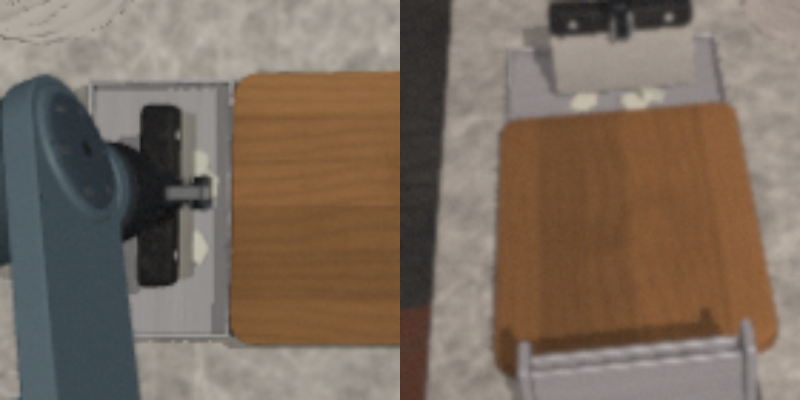

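The shards lie on the tray floor behind the blade, and the board is clear. I'll lift straight up and move partway back, then check the tray.

Call:
{"op": "step_arm", "data": {
  "motion": [
    [-20,0,0,0,0,0,255],
    [-60,0,0,0,0,0,255],
    [-110,0,0,0,0,0,255],
    [-115,-50,-5,0,0,0,255],
    [-115,-110,-8,0,0,0,255],
    [-115,-170,-12,0,0,0,255],
    [-115,-230,-15,0,0,0,255],
    [-115,-280,-15,0,0,0,255],
    [-115,-290,-15,0,0,0,255],
    [-115,-290,-15,0,0,0,255]
  ]
}}

```text
time_s: 11.92
eef_pos: [0.4456, 0.0036, 0.2135]
eef_rot: [0.707, 0.005, 0.707, -0.005]
wrist_force: [-0.1, 0.9, -2.0]
opening: 0.327
```

```bash
python3 mv.py 444 -172 210 -0.7;python3 - <<'E'
from h import *
a=[]
for n in("top","side"):
    p,d=ctrl.camera(n);P=cloud(d,ctrl.camera_info(n));a.append(cv2.cvtColor(p,cv2.COLOR_RGB2BGR));x,y,z=np.moveaxis(P,2,0)
    for s in shards(p,P,(x>.335)&(x<.555)&(y>.24)&(y<.4)&(z<.04)):print(n,s)
    st=(z>.085)&(z<.11)&(x>.3)&(x<.58)&(y<-.14)&(y>-.21);print(n,'stand top',rect(P[st]),st.sum(),np.median(z[st]))
b=np.hstack([cv2.resize(a[0][190:300,100:210],(400,400)),cv2.resize(a[1][130:190,150:250],(400,240))[:,:] if 0 else cv2.resize(a[1][130:220,155:245],(400,400))]);cv2.imwrite("pics/tray.png",b)
E
```

```text
t 11.925 tcp [445.6   3.6 213.5] F [-0.1  0.9 -2. ] tau [ 0.05 -0.03 -0.02] op 0.327
[[0.0001, 0.0133, 0.9999], [0.0004, 0.9999, -0.0133], [-1.0, 0.0004, 0.0001]]
1 shift [   3.4 -175.6    0.8] turn [-0.06  0.   -0.02] norm 175.65367891678056
-1 shift [   3.4 -175.6    0.8] turn [ 1.7994e+02 -4.0000e-02 -1.0000e-02] norm 175.65367891678056
top (np.int32(228), array([158., 234.]), array([474.5, 296.3,  12. ]), array([70., 43., 24.]))
top stand top (array([ 445.8, -169.3]), array([ 35.4, 182.8]), 89.32) 543 0.0912294521265089
side stand top (array([ 444.5, -175. ]), array([ 36.7, 186.1]), 89.72) 670 0.09021148177118177
```

View pics/tray.png

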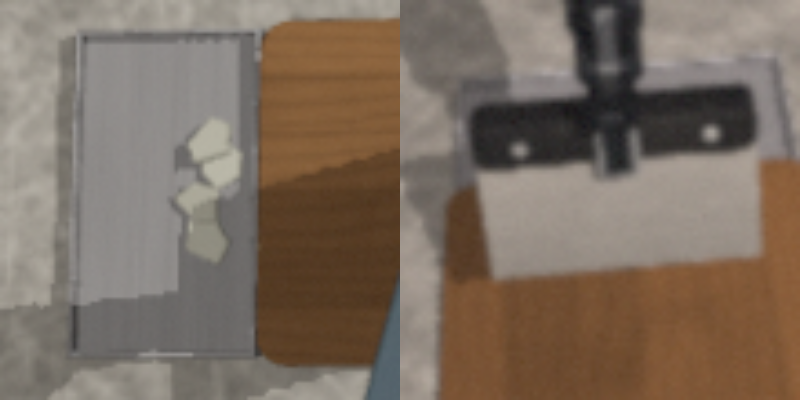

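All four shards lie on the tray floor, in a cluster at (180–240, 120–260) of the left panel. The stand's top measures centred on the same line where the handle was grasped. Returning to the grasp pose from above.

Call:
{"op": "step_arm", "data": {
  "motion": [
    [3,-60,1,0,0,0,255],
    [3,-115,1,0,0,0,255],
    [3,-160,1,0,0,0,255],
    [3,-175.5,1,0,0,0,255],
    [3,-175.5,1,0,0,0,255],
    [3,-175.5,1,0,0,0,255],
    [3,-175.5,1,0,0,0,255]
  ]
}}

```text
time_s: 12.9
eef_pos: [0.4448, -0.17, 0.2104]
eef_rot: [0.707, 0.003, 0.707, -0.003]
wrist_force: [-0.1, 0.1, -1.6]
opening: 0.327
```

```bash
python3 mv.py 444 -172.2 90 -0.7
```

```text
t 12.9 tcp [ 444.8 -170.   210.4] F [-0.1  0.1 -1.6] tau [-0.02 -0.01  0.02] op 0.327
[[-0.0001, 0.0092, 1.0], [0.0004, 1.0, -0.0092], [-1.0, 0.0004, -0.0001]]
1 shift [120.4  -2.2  -0.7] turn [ 0.17 -0.01 -0.02] norm 120.37876906626389
-1 shift [120.4  -2.2  -0.7] turn [-1.7983e+02  3.0000e-02 -1.0000e-02] norm 120.37876906626389
```

Lowering into the slot, stopping 30 mm short to check the force.

Call:
{"op": "step_arm", "data": {
  "motion": [
    [15,-2,0,0,0,0,255],
    [25,-2,0,0,0,0,255],
    [35,-2,0,0,0,0,255],
    [45,-2,0,0,0,0,255],
    [60,-2,0,0,0,0,255],
    [75,-2,0,0,0,0,255],
    [90,-2,0,0,0,0,255],
    [90,-2,0,0,0,0,255],
    [90,-2,0,0,0,0,255]
  ]
}}

```text
time_s: 14.02
eef_pos: [0.4448, -0.1737, 0.1206]
eef_rot: [0.707, 0.004, 0.707, -0.004]
wrist_force: [1.1, 0.1, -1.9]
opening: 0.333
```

```bash
python3 mv.py 444 -172.2 88 -0.7
```

```text
t 14.025 tcp [ 444.8 -173.7  120.6] F [ 1.1  0.1 -1.9] tau [-0.01 -0.01  0.01] op 0.333
[[0.0002, 0.0113, 0.9999], [-0.0002, 0.9999, -0.0113], [-1.0, -0.0002, 0.0002]]
1 shift [32.6  1.5 -0.8] turn [0.06 0.01 0.01] norm 32.658211739133364
-1 shift [32.6  1.5 -0.8] turn [-1.7994e+02 -2.0000e-02  2.0000e-02] norm 32.658211739133364
```

The blade is in the slot with no side force. Seating it.

Call:
{"op": "step_arm", "data": {
  "motion": [
    [12,1,0,0,0,0,255],
    [22,1,0,0,0,0,255],
    [28,1,0,0,0,0,255],
    [32,1,0,0,0,0,255],
    [32,1,0,0,0,0,255],
    [32,1,0,0,0,0,255]
  ]
}}

```text
time_s: 14.78
eef_pos: [0.4449, -0.1727, 0.0887]
eef_rot: [0.707, 0.004, 0.707, -0.004]
wrist_force: [0.2, 0.4, -1.1]
opening: 0.332
```

```bash
python3 mv.py
```

```text
t 14.775 tcp [ 444.9 -172.7   88.7] F [ 0.2  0.4 -1.1] tau [-0.02  0.01 -0.03] op 0.332
[[0.0004, 0.0113, 0.9999], [-0.0003, 0.9999, -0.0113], [-1.0, -0.0003, 0.0004]]
```

Call:
{"op": "step_arm", "data": {
  "motion": [
    [1.3,0,0,0,0,0,255],
    [1.3,0,0,0,0,0,255],
    [1.3,0,0,0,0,0,150],
    [1.3,0,0,0,0,0,100],
    [1.3,0,0,0,0,0,50],
    [1.3,0,0,0,0,0,0],
    [1.3,0,0,0,0,0,0],
    [1.3,0,0,0,0,0,0],
    [1.3,0,0,0,0,0,0]
  ]
}}

```text
time_s: 15.9
eef_pos: [0.4446, -0.1725, 0.0871]
eef_rot: [0.707, 0.004, 0.707, -0.004]
wrist_force: [0.2, 0.4, -0.0]
opening: 1.002
```

Call:
{"op": "step_arm", "data": {
  "motion": [
    [-15,0,0,0,0,0,0],
    [-50,0,0,0,0,0,0],
    [-100,0,0,0,0,0,0],
    [-120,30,0,0,0,0,0],
    [-120,90,0,0,0,0,0],
    [-120,150,0,0,0,0,0],
    [-120,180,0,0,0,0,0],
    [-120,180,0,0,0,0,0],
    [-120,180,0,0,0,0,0]
  ]
}}

```text
time_s: 17.02
eef_pos: [0.4469, 0.0069, 0.2078]
eef_rot: [0.707, 0.004, 0.707, -0.004]
wrist_force: [0.0, 0.0, -0.4]
opening: 0.999
```

```bash
python3 mv.py;python3 - <<'E'
from h import *
a=[]
for n in("top","side"):
    p,d=ctrl.camera(n);P=cloud(d,ctrl.camera_info(n));a.append(cv2.cvtColor(p,cv2.COLOR_RGB2BGR));x,y,z=np.moveaxis(P,2,0)
    hsv=cv2.cvtColor(p,cv2.COLOR_RGB2HSV)
    for s in shards(p,P,(x>.335)&(x<.555)&(y>.2)&(y<.4)&(z<.04)):print(n,s)
    hd=(z>.085)&(z<.14)&(x>.2)&(x<.56)&(y<-.15)&(y>-.35)&(hsv[...,2]<60)
    print("handle",rect(P[hd]),hd.sum(),np.percentile(z[hd],[5,50,95]).round(4))
    hh=hd&(z>np.percentile(z[hd],50)-.003);print("handle top",rect(P[hh]),hh.sum())
    t=hh
    A=np.c_[P[t][:,:2]-P[t][:,:2].mean(0),np.ones(t.sum())];print('tilt',np.linalg.lstsq(A,P[t][:,2],rcond=None)[0].round(3))
b=np.hstack([cv2.resize(a[0][185:305,100:360],(780,360))]);c=cv2.resize(a[1][140:310,130:300],(400,400));b=np.vstack([cv2.resize(b,(400,185)),c]);cv2.imwrite("pics/end.png",b)
E
```

```text
t 17.025 tcp [446.9   6.9 207.8] F [ 0.   0.  -0.4] tau [-0.01 -0.07  0.02] op 0.999
[[0.0009, 0.011, 0.9999], [-0.0007, 0.9999, -0.011], [-1.0, -0.0007, 0.0009]]
top (np.int32(366), array([157., 241.]), array([454.6, 297.6,  11. ]), array([104.,  44.,  24.]))
handle (array([ 444.8, -170.1]), array([ 26.7, 146.9]), 89.25) 843 [0.1023 0.1195 0.1221]
handle top (array([ 445.3, -170.3]), array([ 26.4, 145.6]), 89.44) 694
tilt [-0.001 -0.03   0.12 ]
side (np.int32(99), array([216., 163.]), array([482. , 287.2,  10.8]), array([45., 79., 26.]))
side (np.int32(72), array([194., 165.]), array([413.2, 296. ,   8.2]), array([35., 45., 12.]))
handle (array([ 442.6, -177.3]), array([ 31.6, 145.8]), 88.08) 912 [0.1021 0.1186 0.122 ]
handle top (array([ 442.6, -176.7]), array([ 30.4, 145.8]), 88.08) 614
tilt [0.003 0.061 0.12 ]
```

View pics/end.png

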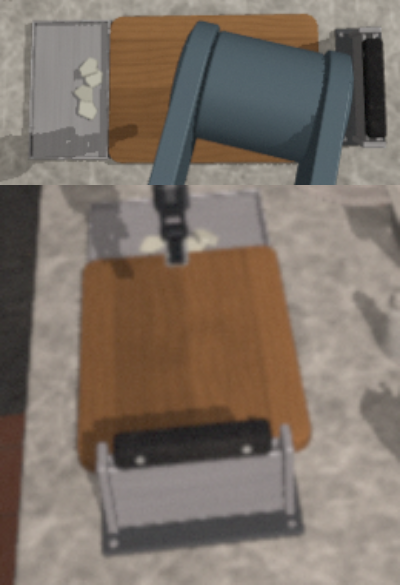

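The handle sits at its starting height (0.1195), shifted by under 2.5 mm. All four shards are in the tray, and the arm is clear and touching nothing.

```bash
python3 -c "
from bench import ctrl
print(ctrl.hand_in())"
```

```text
the job is handed in; nothing more can be done
None
```

I took the scraper from its stand, swept all four shards into the tray in one pass along +y, and hung the scraper back. The job was handed in at about 17 s of the 51 s allowed; no verdict was reported.

**Last checks:**
- **Shards:** all four were seen in the tray, about 37 mm in from the board's end. They lie in a cluster with their surfaces about 11 mm up, below the board's top. Some may overlap, so I measured them as a group and not one by one.
- **Scraper:** the handle's top is at the same height as at the start (0.1195 m), so it is fully seated, and it lies 1.5–2.5 mm from where it started, to −y. The blade's edge inside the slot cannot be seen, so I inferred its position from the handle.
- **Robot:** it stands clear, with about 0 N on the wrist. All the wrist forces I read stayed under 7 N.
- **Things behind the board:** the tool stayed well clear of these, but I did not measure their positions again at the end.

**Disagreement:** the two cameras differ by about 4–7 mm in y, so I used their mean. That matched the position where the gripper closed on the handle.

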